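# Hold back the stop plunger of a parts chute

## Robot

A 6-joint arm with a two-finger parallel gripper is mounted at the origin on a cart in front of the work surface, level with it; the furniture and walls round the work are solid. World frame = base frame: x ahead of the robot, y to its left, z up, the work surface at z = 0. Lengths are in m, angles in degrees, forces in N, time in s.
With the tool pointing down it reaches from about 0.3 to 0.75 m from the base axis. Payload 8.5 kg.
Tool frame: the origin (TCP) lies at the very end of the fingers, on their centre line; the grasp point (between the pads) lies 19 mm behind it (env.hold_point_z is the distance from the TCP to the grasp point, in m); z points along the fingers, y is the line along which they close (so a half turn about z gives the same grasp; the last joint's range is limited). The gripper opens to 85 mm and grips with 20 to 120 N. Pads are 22 mm wide; open, the fingers measure 114 mm over their backs; the gripper's body (76 mm by 85 mm) begins 54 mm behind the grasp point. The pads swing forward as they close: fully open they stand 13 mm farther back than shut.
Start: joints at [58.94, 21.807, 74.336, -0, 83.858, -12.336], TCP at [0.177, 0.521, 0.231] pointing down, gripper open.
Joint ranges: [-178.18, 178.18], [-50.72, 133.34], [12.68, 142.11], [-81.47, 261.47], [9.98, 163.14], [-165.26, 165.26]. Speed limits (degrees/s): [136.94, 136.94, 180, 180, 180, 180].

## Interface

Orientations are given as a 3x3 rotation matrix whose columns are the frame's x, y, z axes.
In Python, from rig import env, optics gives the robot as it stands.
- The arm moves only by the shell command python3 -m jog 'ROWS' [OPENING] [FORCE]. ROWS is JSON, a list of rows, each an object with "linear": the shift along the tool's x, y, z in units of 40 mm (1.0 is 40 mm), a list of three; "roll": the turn about the tool's z in units of 5 degrees (1.0 is 5 degrees). A call has 1 to 12 rows; each row shifts and turns the commanded pose from where the row before left it, along the tool's axes as they then stand; what a row does not reach is not made up. A row lasts 1/12 s, in which the tool goes at most 41.7 mm and 7.16 degrees, less where a joint would pass 70% of its speed; a pose out of reach is approached as far as the arm can. A call is refused whole if a number of a shift passes 1 or a number of a turn 1, either way. A call with a gripper value outside its range is refused whole. OPENING is the opening, from -1 (shut) to 1 (fully open), set as the call begins (- or left out, the last holds). The fingers move at their own pace and stop on an object; FORCE is the grip in N (left out, the last holds). Time passes only in rows, so rows that do not move let the fingers close. It gives the time, the measured TCP pose, the force, the opening and the grip force at its end, in the units of the state.
- env.observe(): the state, without advancing time (a new reading comes with each control period).
- optics.get_image(name): name is "side" or "top"; returns the picture (384x512x3 uint8, red, green, blue); there is no depth.
- optics.calibration(name): a dict with "fov_y" (degrees; the focal length in pixels is half the picture's height over the tangent of half this angle, whatever the lens; pixels are square), "cx", "cy" (the principal point, pixels), "D" ([k1, k2, p1, p2, k3] as OpenCV has them; the pictures are not rectified), "T" (4x4, takes a point from camera to world coordinates). Camera axes: x right, y down, z forward; pixel columns grow to the right and rows downward; lengths in m; the calibration is good to about 2 mm. A picture is of the moment at which its call begins. calibration takes no time and is no camera call.
- env.close_job(): hands the job in; it is judged then, once.
The state is a dict: "time_s": time; "q": joint angles; "qvel": joint speeds; "joint_efforts": joint torques, N m; "position": TCP position; "tool_rot": TCP orientation; "ft_force": force on the tool from outside, world axes, zero at the start; "wrist_torque": the same for the moment, N m; "grip_width": finger opening in m; "gripper_force": force on a finger pad.
Only numpy, scipy, OpenCV 4.12 (cv2) and the standard library are available. Lean on these libraries where they do the work, as an engineer would, in place of code of your own. Each camera call takes 0.05 s, during which the arm holds its last target. There are 200 camera calls.

## Task

Two small feed chutes stand on the bench, each shut by a sprung stop plunger with a black knob. On the chute that holds the white couplings with the red band, take the knob gently (its plastic cracks: 15 N of grip is plenty, never more than 25 N), pull the plunger straight up as far as it goes so that both couplings roll down to the low end, and finish while still holding the plunger fully up, so that I can clear the track. Do not touch the couplings, and leave the bearing chute and the things lying around alone.

Things in the scene. Friction and masses are not known exactly. Their poses are not given: they have to be found in the camera images.
- coupling_chute: Fixed feed chute with two white couplings: sloped aluminium trough, inside 37 mm wide, on a dark base 210 x 74 x 6 mm; a blue bridge (22 x 59 mm, top at 90 mm, guide nut on it up to 104 mm) carries an upright stop plunger. Origin: under the base on the plunger's axis; x points up the slope (12 degrees; low end stop at x = -94 mm), z up. Floor 40 mm high at the plunger.
- coupling_chute_plunger (a joint): Vertical stroke of the coupling chute's stop plunger in m: 0 = pin seated in the hole in the chute floor, grows upwards, 0.038 = hard stop, fully up. A spring pulls it down, 3 N when seated and 8 N fully up; it drops back when let go. The steel pin is 8 mm thick; while it is down the couplings rest against it.
- coupling_chute_knob (a point): Centre of the round black knob on top of the coupling chute's plunger: 24 mm diameter, 28 mm tall, upright axis, grasped from above with any yaw. It moves up with the plunger; seated, this point is 130 mm above the bench, the knob's underside at 116 mm, with a bare 8 mm stem from there down to the guide nut at 104 mm.
- bearing_chute: Fixed feed chute with two grey steel bearings: sloped aluminium trough, inside 33 mm wide, on a dark base 210 x 74 x 6 mm; a blue bridge (22 x 59 mm, top at 90 mm, guide nut on it up to 104 mm) carries an upright stop plunger. Origin: under the base on the plunger's axis; x points up the slope (12 degrees; low end stop at x = -94 mm), z up. Floor 40 mm high at the plunger.
- bearing_chute_plunger (a joint): Vertical stroke of the bearing chute's stop plunger in m: 0 = pin seated in the hole in the chute floor, grows upwards, 0.038 = hard stop, fully up. A spring pulls it down, 3 N when seated and 8 N fully up; it drops back when let go. The steel pin is 8 mm thick; while it is down the bearings rest against it.
- bearing_chute_knob (a point): Centre of the round black knob on top of the bearing chute's plunger: 24 mm diameter, 28 mm tall, upright axis, grasped from above with any yaw. It moves up with the plunger; seated, this point is 130 mm above the bench, the knob's underside at 116 mm, with a bare 8 mm stem from there down to the guide nut at 104 mm.
- coupling_0_center (a point): Centre of a white shaft coupling with a red band, 25 mm diameter, 34 mm long, 35 to 70 g, lying across the coupling chute, axis across the slope; loose, free to roll. 'z' of the point is its long axis.
- bearing_0_center (a point): Centre of a plain steel linear bearing, 19 mm diameter, 30 mm long, 30 g, lying across the bearing chute, axis across the slope; loose, free to roll. 'z' of the point is its long axis.
- coupling_1_center (a point): Centre of a white shaft coupling with a red band, 25 mm diameter, 34 mm long, 35 to 70 g, lying across the coupling chute, axis across the slope; loose, free to roll. 'z' of the point is its long axis.
- bearing_1_center (a point): Centre of a plain steel linear bearing, 19 mm diameter, 30 mm long, 30 g, lying across the bearing chute, axis across the slope; loose, free to roll. 'z' of the point is its long axis.
- torch: Black pocket torch lying in front of the tool tray, right of the chutes, 25 x 99 x 23 mm; leave alone.
- glue_tube: Yellow and white glue tube with red cap lying at the bench's front edge, right of the chutes, 31 x 95 x 24 mm; leave alone.
- capacitor: Blue upright capacitor, 36 mm diameter, 56 mm tall, left of the chutes near the front; leave alone.
- heat_sink: Finned grey heat sink, 40 x 60 x 26 mm, behind the chutes; leave alone.

How it is judged (in metres and radians):
At the end, for the whole second after the job is handed in: The coupling chute's plunger is held at least 34 mm up (of 38 mm) by the fingers; both couplings lie at rest in the low end of their chute, at least 35 mm down from the pin; the bearing chute's plunger is still seated (value of joint coupling_chute_plunger above 0.034 m and contact force between the fingers and coupling_chute_plunger above 2 N and value of joint bearing_chute_plunger below 0.003 m and x of coupling_0_center in the frame of coupling_chute between -0.1 and -0.035 m and z of coupling_0_center in the frame of coupling_chute between 0.02 and 0.06 m and linear speed of each of coupling_0, coupling_1 below 0.03 m/s and x of coupling_1_center in the frame of coupling_chute between -0.1 and -0.035 m and z of coupling_1_center in the frame of coupling_chute between 0.02 and 0.06 m); the arm keeps its last pose, push and grip.
It fails at once if the knob is squeezed or pulled too hard (more than 60 N of contact force, both fingers added up) (contact force between the fingers and coupling_chute_plunger above 60 N).
It fails at once if the robot touches a coupling itself (contact force between any of the arm, the fingers and coupling_0 above 0.5 N or contact force between any of the arm, the fingers and coupling_1 above 0.5 N).
It fails at once if the bearing chute's plunger is lifted or a bearing is shifted (value of joint bearing_chute_plunger above 0.006 m or distance of any of bearing_0_center, bearing_1_center from where it was at the start of the episode above 0.012 m).
It fails at once if a bystander (torch, glue tube, capacitor, heat sink) is shifted more than 20 mm (distance of any of torch, glue_tube, capacitor, heat_sink from where it was at the start of the episode above 0.02 m).
It also fails if it takes over 32 s, if anything falls off the work surface, if the arm or the gripper's body presses on something with over 40 N, if the wrist force passes 120 N, or if a joint passes its speed limit or range.

## Working session

There is one attempt and no reset: what is moved stays moved. The work goes in short steps, Python scripts to look and compute and a shell command to move; the robot and the scene stay as the last step left them, time stands still between calls to the robot, and variables do not carry over. Pictures are saved under pics/ and viewed, at most 10 in all, crops included, and the job is handed in when it is done.

```bash
mkdir -p pics; python3 - <<'E'
from rig import env, optics
import cv2, numpy as np
for n in ("side","top"):
    im=optics.get_image(n); cv2.imwrite(f"pics/{n}0.png",cv2.cvtColor(im,cv2.COLOR_RGB2BGR))
    c=optics.calibration(n); print(n,c["fov_y"],c["cx"],c["cy"],c["D"],np.round(c["T"],3).tolist())
s=env.observe(); print({k:np.round(v,3).tolist() for k,v in s.items()}, env.hold_point_z)
E
```

```text
side 53.441736381312474 260.4259038391687 193.33626928739932 [-0.13201252  0.          0.          0.          0.        ] [[-0.607, -0.582, 0.542, -0.044], [-0.795, 0.459, -0.398, 0.369], [-0.017, -0.672, -0.74, 0.957], [0.0, 0.0, 0.0, 1.0]]
top 46.43936459358478 251.86952784128067 190.41012521694444 [0.03015316 0.         0.         0.         0.        ] [[-0.021, -0.987, 0.156, 0.401], [-1.0, 0.021, -0.002, -0.055], [-0.001, -0.156, -0.988, 1.11], [0.0, 0.0, 0.0, 1.0]]
{'time_s': 0.1, 'q': [58.941, 21.838, 74.377, 0.001, 83.859, -12.335], 'qvel': [-0.026, -0.041, -0.1, -0.093, 0.004, -0.036], 'joint_efforts': [0.004, -44.922, -23.166, -0.0, 0.004, -0.0], 'position': [0.176, 0.521, 0.231], 'tool_rot': [[-0.947, 0.321, -0.001], [0.321, 0.947, -0.001], [0.0, -0.001, -1.0]], 'ft_force': [0.351, 0.06, -0.984], 'wrist_torque': [0.015, -0.018, 0.006], 'gripper_force': 0.0, 'grip_width': 0.086} 0.0187
```

View pics/side0.png

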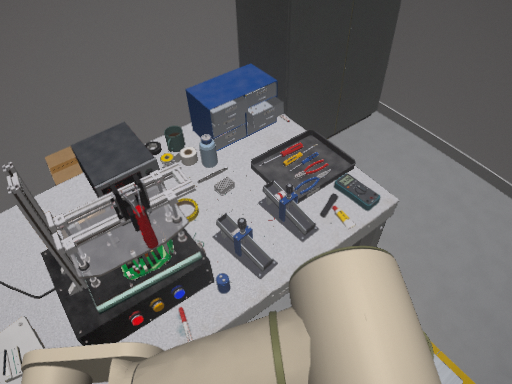

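View pics/top0.png

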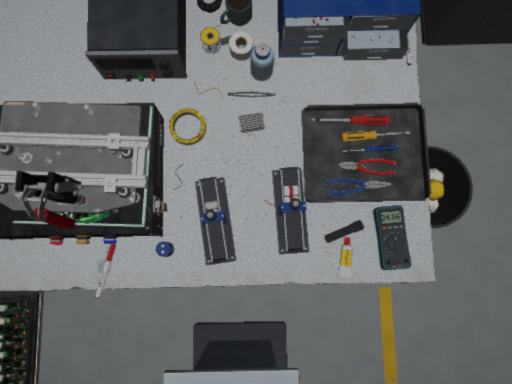

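The side view shows the chutes at about (243,240) and (290,205). The top view shows them at (213,215) and (290,205), and the white and red couplings are in the right-hand one. Next I'll enlarge that chute in both views.

```bash
python3 - <<'E'
import cv2, numpy as np
a=cv2.imread("pics/side0.png")[165:245,240:340]; b=cv2.imread("pics/top0.png")[160:260,240:340]
cv2.imwrite("pics/crop.png",np.hstack([cv2.resize(a,(400,320),interpolation=cv2.INTER_CUBIC),cv2.resize(b,(400,400),interpolation=cv2.INTER_CUBIC)[:320]]))
a=cv2.imread("pics/side0.png")[180:220,265:315]; b=cv2.imread("pics/top0.png")[175:225,265:315]
cv2.imwrite("pics/crop.png",np.hstack([cv2.resize(a,(400,320),interpolation=cv2.INTER_CUBIC),cv2.resize(b,(400,400),interpolation=cv2.INTER_CUBIC)[:320]]))
E
```

```text
(no output)
```

View pics/crop.png

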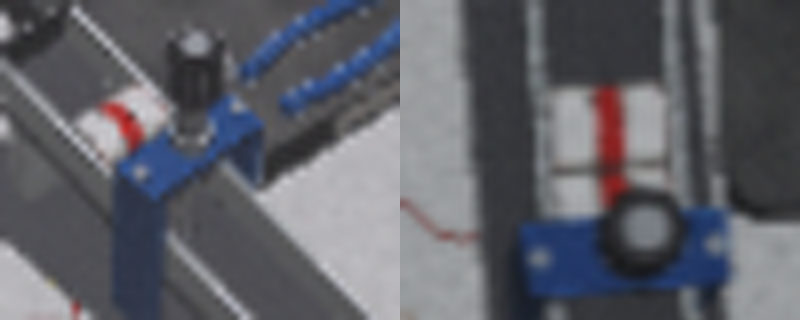

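The crop shows the knob in the side view (left) with its top face at about (288.9,185) and its centre at about (288.8,189.5). In the top view the face is at about (294.9,203). The bridge screws are at crop (238,105) and (140,173) in the side view, and (715,242) and (540,258) in the top view.

```bash
cat > geo.py <<'E'
from rig import env, optics
import cv2, numpy as np
def cam(n):
    c=optics.calibration(n); f=192/np.tan(np.radians(c["fov_y"]/2))
    return np.array([[f,0,c["cx"]],[0,f,c["cy"]],[0,0,1]]),np.array(c["D"]),np.array(c["T"])
def tri(ps,pt):
    P=[];U=[]
    for n,p in (("side",ps),("top",pt)):
        K,D,T=cam(n); P.append(np.linalg.inv(T)[:3]); U.append(cv2.undistortPoints(np.array([[p]],float),K,D).reshape(2,1))
    X=cv2.triangulatePoints(P[0],P[1],U[0],U[1])[:,0]; return X[:3]/X[3]
def proj(n,X):
    K,D,T=cam(n); M=np.linalg.inv(T)
    return cv2.projectPoints(np.array([X],float),cv2.Rodrigues(M[:3,:3])[0],M[:3,3],K,D)[0].ravel()
E
python3 - <<'E'
from geo import *
S=lambda x,y:(265+(x+.5)/8-.5,180+(y+.5)/8-.5)
T=lambda x,y:(265+(x-400+.5)/8-.5,175+(y+.5)/8-.5)
for nm,a,b in (("knobtop",S(195,45),T(643,227)),("screwR",S(238,105),T(715,242)),("screwL",S(140,173),T(540,258))):
    X=tri(a,b); print(nm,X.round(4),"reproj err",(proj("side",X)-a).round(2),(proj("top",X)-b).round(2))
X=tri(S(195,45),T(643,227))
print("knob centre reproj", proj("side",X-[0,0,.014]),proj("top",X-[0,0,.014]))
s=env.observe(); print(s["q"])
E
```

```text
knobtop [ 0.5239 -0.1503  0.1464] reproj err [-0.22 -0.02] [0.22 0.2 ]
screwR [ 0.5257 -0.1758  0.0949] reproj err [-0.23 -0.02] [0.23 0.21]
screwL [ 0.5226 -0.1255  0.0939] reproj err [-0.06 -0.01] [0.06 0.06]
knob centre reproj [288.54030147 188.43173663] [294.55929893 203.9529245 ]
[ 5.89414553e+01  2.18382474e+01  7.43774649e+01  7.38348407e-04
  8.38589031e+01 -1.23349075e+01]
```

```bash
python3 - <<'E'
from geo import *
p=env.observe()["position"]
for X in (p,p+[0,0,.1],[0,0,0],[0,0,.2],[.524,-.1505,.13]): print(np.round(X,3),proj("side",X).round(),proj("top",X).round())
a=cv2.imread("pics/side0.png")[120:384,0:240];cv2.imwrite("pics/c2.png",cv2.resize(a,None,fx=2.2,fy=2.2,interpolation=cv2.INTER_CUBIC))
E
```

```text
[0.176 0.521 0.231] [120. 443.] [-61. 394.]
[0.176 0.521 0.331] [100. 433.] [-105.  413.]
[0 0 0] [378. 378.] [232. 440.]
[0.  0.  0.2] [400. 350.] [227. 483.]
[ 0.524 -0.15   0.13 ] [289. 189.] [295. 204.]
```

View pics/c2.png

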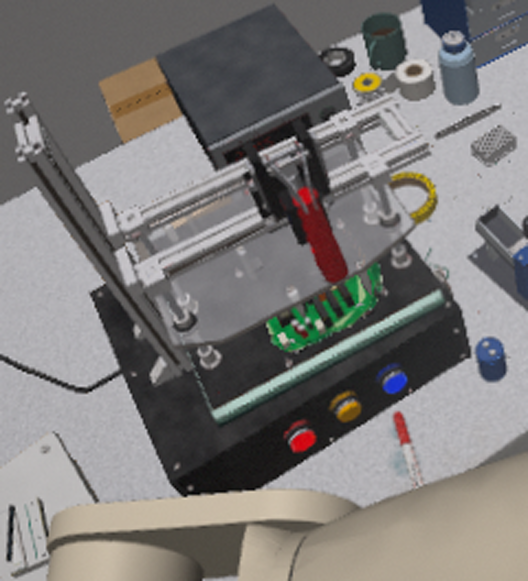

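The view shows the test fixture at the left, with a free-standing frame and clamp; its near right edge is at about x>0.42, y>0.2. The gripper is out of view, in front of the bench. I'll go around the fixture at low x and slightly raised. The knob is at (0.524, -0.1505), centre height about 0.130, which agrees with the text.

```bash
python3 -m jog '[{"linear":[-0.31,-0.41,-0.06]},{"linear":[-0.31,-0.41,-0.06]},{"linear":[-0.31,-0.41,-0.06]},{"linear":[-0.31,-0.41,-0.06]},{"linear":[-0.31,-0.41,-0.06]},{"linear":[-0.31,-0.41,-0.06]},{"linear":[-0.31,-0.41,-0.06]},{"linear":[-0.31,-0.41,-0.06]},{"linear":[-0.31,-0.41,-0.06]},{"linear":[-0.31,-0.41,-0.06]},{"linear":[-0.31,-0.41,-0.06]},{"linear":[-0.31,-0.41,-0.06]}]' 1 20; python3 -m jog '[{"linear":[-0.31,-0.41,-0.06]},{"linear":[-0.31,-0.41,-0.06]},{"linear":[-0.31,-0.41,-0.06]},{"linear":[-0.31,-0.41,-0.06]},{"linear":[-0.31,-0.41,-0.06]},{"linear":[-0.31,-0.41,-0.06]},{"linear":[-0.31,-0.41,-0.06]},{"linear":[-0.31,-0.41,-0.06]},{"linear":[-0.31,-0.41,-0.06]},{"linear":[-0.31,-0.41,-0.06]},{"linear":[-0.31,-0.41,-0.06]},{"linear":[0,0,0]}]'
```

```text
invalid input
invalid input
```

```bash
python3 -m jog '[{"linear":[-0.31,-0.41,-0.06],"roll":0},{"linear":[-0.31,-0.41,-0.06],"roll":0},{"linear":[-0.31,-0.41,-0.06],"roll":0},{"linear":[-0.31,-0.41,-0.06],"roll":0},{"linear":[-0.31,-0.41,-0.06],"roll":0},{"linear":[-0.31,-0.41,-0.06],"roll":0},{"linear":[-0.31,-0.41,-0.06],"roll":0},{"linear":[-0.31,-0.41,-0.06],"roll":0},{"linear":[-0.31,-0.41,-0.06],"roll":0},{"linear":[-0.31,-0.41,-0.06],"roll":0},{"linear":[-0.31,-0.41,-0.06],"roll":0},{"linear":[-0.31,-0.41,-0.06],"roll":0}]' 1 20
```

```text
time_s: 1.1
position: [0.2543, 0.2857, 0.26]
tool_rot: [[-0.947, 0.321, -0.0], [0.321, 0.947, -0.0], [0.0, -0.0, -1.0]]
ft_force: [1.0, 0.9, 0.2]
grip_width: 0.0856
gripper_force: 0.0
```

```bash
python3 -m jog '[{"linear":[-0.31,-0.41,-0.06],"roll":0},{"linear":[-0.31,-0.41,-0.06],"roll":0},{"linear":[-0.31,-0.41,-0.06],"roll":0},{"linear":[-0.31,-0.41,-0.06],"roll":0},{"linear":[-0.31,-0.41,-0.06],"roll":0},{"linear":[-0.31,-0.41,-0.06],"roll":0},{"linear":[-0.31,-0.41,-0.06],"roll":0},{"linear":[-0.31,-0.41,-0.06],"roll":0},{"linear":[-0.31,-0.41,-0.06],"roll":0},{"linear":[-0.31,-0.41,-0.06],"roll":0},{"linear":[-0.31,-0.41,-0.06],"roll":0},{"linear":[0,0,0],"roll":0}]'
```

```text
time_s: 2.1
position: [0.3265, 0.0699, 0.2866]
tool_rot: [[-0.946, 0.324, 0.0], [0.324, 0.946, -0.001], [-0.0, -0.001, -1.0]]
ft_force: [-0.4, 1.7, -0.6]
grip_width: 0.0853
gripper_force: 0.0
```

```bash
python3 -m jog '[{"linear":[-0.65,-0.36,0.2],"roll":0},{"linear":[-0.65,-0.36,0.2],"roll":0},{"linear":[-0.65,-0.36,0.2],"roll":0},{"linear":[-0.65,-0.36,0.2],"roll":0},{"linear":[-0.65,-0.36,0.2],"roll":0},{"linear":[-0.65,-0.36,0.2],"roll":0},{"linear":[-0.65,-0.36,0.2],"roll":0},{"linear":[-0.65,-0.36,0.2],"roll":0},{"linear":[-0.65,-0.36,0.2],"roll":0},{"linear":[-0.61,-0.37,0.2],"roll":0},{"linear":[0,0,0],"roll":0},{"linear":[0,0,0],"roll":0}]'
python3 - <<'E'
from geo import *
ims=[]
for n in ("side","top"):
    im=cv2.cvtColor(optics.get_image(n),cv2.COLOR_RGB2BGR); c=proj(n,[.524,-.15,.15]).astype(int)
    ims.append(cv2.resize(im[c[1]-60:c[1]+40,c[0]-50:c[0]+50],(400,400),interpolation=cv2.INTER_CUBIC)); print(n,c)
cv2.imwrite("pics/c3.png",np.hstack(ims)); print(env.observe()["position"])
E
```

```text
time_s: 3.1
position: [0.5241, -0.1478, 0.2053]
tool_rot: [[-0.947, 0.322, -0.002], [0.322, 0.947, 0.001], [0.002, 0.001, -1.0]]
ft_force: [0.0, -0.5, -0.1]
grip_width: 0.0856
gripper_force: 0.0
side [288 184]
top [295 202]
[ 0.52357436 -0.14671144  0.2064982 ]
```

View pics/c3.png

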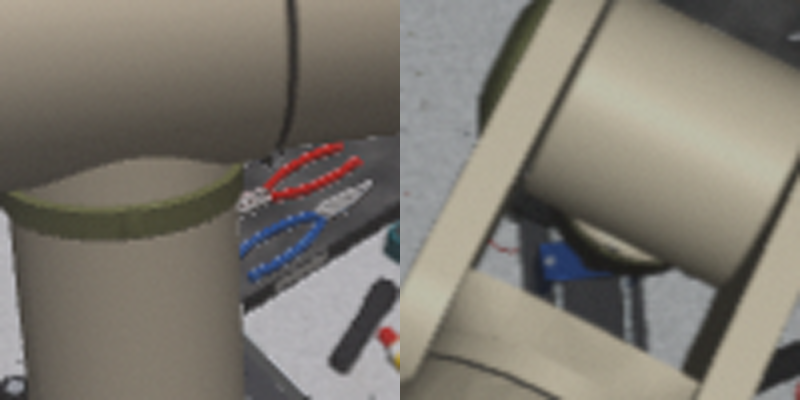

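The arm itself hides the knob in both views, so I go by the measured position. The TCP is about 4 mm short in y, so I'll correct that and descend to TCP z≈0.113.

```bash
python3 -m jog '[{"linear":[-0.04,-0.09,0],"roll":0},{"linear":[0,0,0.3],"roll":0},{"linear":[0,0,0.3],"roll":0},{"linear":[0,0,0.3],"roll":0},{"linear":[0,0,0.3],"roll":0},{"linear":[0,0,0.3],"roll":0},{"linear":[0,0,0.3],"roll":0},{"linear":[0,0,0.3],"roll":0},{"linear":[0,0,0.2],"roll":0},{"linear":[0,0,0],"roll":0},{"linear":[0,0,0],"roll":0},{"linear":[0,0,0],"roll":0}]'
```

```text
time_s: 4.2
position: [0.5246, -0.1516, 0.1154]
tool_rot: [[-0.947, 0.321, 0.001], [0.321, 0.947, -0.001], [-0.001, -0.0, -1.0]]
ft_force: [-0.5, 0.2, 0.7]
grip_width: 0.0855
gripper_force: 0.0
```

```bash
python3 -m jog '[{"linear":[0,0.02,0.05],"roll":0},{"linear":[0,0,0],"roll":0},{"linear":[0,0,0],"roll":0},{"linear":[0,0,0],"roll":0},{"linear":[0,0,0],"roll":0},{"linear":[0,0,0],"roll":0},{"linear":[0,0,0],"roll":0},{"linear":[0,0,0],"roll":0}]' -0.25 20; python3 -m jog '[{"linear":[0,0,0],"roll":0},{"linear":[0,0,0],"roll":0},{"linear":[0,0,0],"roll":0},{"linear":[0,0,0],"roll":0},{"linear":[0,0,0],"roll":0},{"linear":[0,0,0],"roll":0},{"linear":[0,0,0],"roll":0},{"linear":[0,0,0],"roll":0}]' -1 20
```

```text
time_s: 4.87
position: [0.5246, -0.1508, 0.1125]
tool_rot: [[-0.947, 0.321, 0.0], [0.321, 0.947, -0.0], [-0.0, -0.0, -1.0]]
ft_force: [0.1, -0.5, -0.3]
grip_width: 0.032
gripper_force: 0.0
time_s: 5.53
position: [0.5243, -0.1519, 0.1127]
tool_rot: [[-0.947, 0.321, -0.001], [0.321, 0.947, -0.002], [-0.0, -0.002, -1.0]]
ft_force: [-2.4, -5.9, 1.9]
grip_width: 0.0232
gripper_force: 20.3
```

The knob is gripped: width 23 mm, 20 N. I'll ease off the 6 N of side load and lift.

```bash
python3 -m jog '[{"linear":[0,-0.03,0],"roll":0},{"linear":[0,0,-0.1],"roll":0},{"linear":[0,0,-0.1],"roll":0},{"linear":[0,0,-0.1],"roll":0},{"linear":[0,0,-0.1],"roll":0},{"linear":[0,0,-0.1],"roll":0},{"linear":[0,0,-0.1],"roll":0},{"linear":[0,0,-0.1],"roll":0},{"linear":[0,0,-0.1],"roll":0},{"linear":[0,0,0],"roll":0},{"linear":[0,0,0],"roll":0},{"linear":[0,0,0],"roll":0}]'
```

```text
time_s: 6.53
position: [0.5241, -0.1519, 0.1443]
tool_rot: [[-0.947, 0.321, -0.0], [0.321, 0.947, 0.0], [0.0, -0.0, -1.0]]
ft_force: [1.8, -1.2, -7.8]
grip_width: 0.023
gripper_force: 20.0
```

The force matches the spring at about 32 mm. Next, the remaining stroke.

```bash
python3 -m jog '[{"linear":[0,0,-0.05],"roll":0},{"linear":[0,0,-0.05],"roll":0},{"linear":[0,0,-0.04],"roll":0},{"linear":[0,0,0],"roll":0},{"linear":[0,0,0],"roll":0},{"linear":[0,0,0],"roll":0},{"linear":[0,0,0],"roll":0},{"linear":[0,0,0],"roll":0},{"linear":[0,0,0],"roll":0}]'
python3 - <<'E'
from geo import *
ims=[]
for n in ("side","top"):
    im=cv2.cvtColor(optics.get_image(n),cv2.COLOR_RGB2BGR); c=proj(n,[.46,-.15,.05]).astype(int)
    ims.append(cv2.resize(im[c[1]-50:c[1]+50,c[0]-50:c[0]+50],(400,400),interpolation=cv2.INTER_CUBIC)); print(n,c)
cv2.imwrite("pics/c4.png",np.hstack(ims)); s=env.observe(); print(s["position"],s["ft_force"])
E
```

```text
time_s: 7.28
position: [0.5241, -0.1519, 0.15]
tool_rot: [[-0.947, 0.321, -0.0], [0.321, 0.947, 0.0], [0.0, -0.0, -1.0]]
ft_force: [1.8, -2.5, -9.5]
grip_width: 0.0231
gripper_force: 20.0
side [301 219]
top [292 235]
[ 0.52412299 -0.15191051  0.15005113] [ 1.71583936 -2.44512335 -8.71213316]
```

View pics/c4.png

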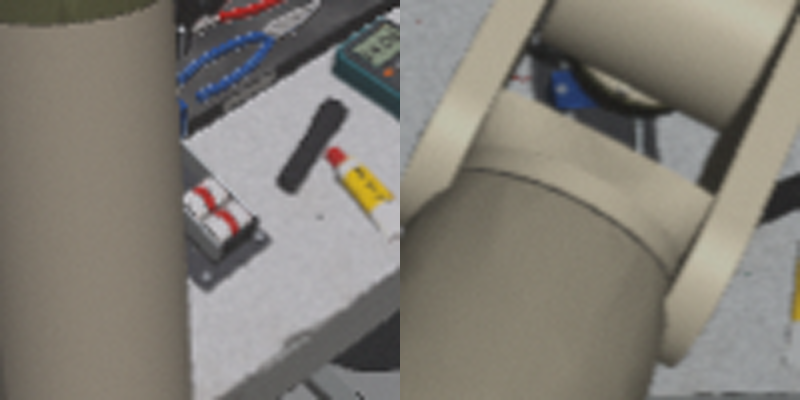

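Both couplings lie at the low end, at about side px (302,220) and (308,225), and the plunger is about 37.3 mm up. One small nudge should bring it to the stop.

```bash
python3 -m jog '[{"linear":[0,0,-0.02],"roll":0},{"linear":[0,0,0],"roll":0},{"linear":[0,0,0],"roll":0},{"linear":[0,0,0],"roll":0},{"linear":[0,0,0],"roll":0},{"linear":[0,0,0],"roll":0},{"linear":[0,0,0],"roll":0},{"linear":[0,0,0],"roll":0}]'
```

```text
time_s: 8.05
position: [0.5241, -0.1519, 0.1509]
tool_rot: [[-0.947, 0.321, -0.0], [0.321, 0.947, 0.0], [0.0, 0.0, -1.0]]
ft_force: [1.4, -1.7, -9.7]
grip_width: 0.023
gripper_force: 20.5
```

```bash
python3 -c "
from rig import env
print(env.close_job())"
```

```text
the job is handed in; nothing more can be done
None
```

The job is handed in with the coupling chute's plunger held about 38 mm up at a 20 N grip (the gripper's minimum, not the 15 N you suggested); both couplings rolled to the low end, and the arm was kept clear of the bearing chute and bystanders, though I took no final picture of them.

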